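# Lift the hot lid off the wax warmer with the lid lifter

## Task

The copper lid of the beard-wax warmer is hot, so take it off with the lid lifter: draw the lifter out from under the wooden riser by its steel end, lay it down and let go, then take it up again by its wooden handle. Slip its notched tongue under the lid's loop, lift the lid off level and balanced, without touching it with the gripper or the arm, and set it down gently in the middle of the round cork mat. Slide the lifter out and lay it down on the shelf clear of the lid, leaving everything else where it is.

Things in the scene. Friction and masses are not known exactly. Their poses are not given: they have to be found in the camera images.
- lifter_handle (a point): centre of the lifter's beech handle (a bar 110 long, 18 wide, 24 high). Axes of the lifter: x along it towards the steel tip, y across, z up as it lies. The lifter is straight, 215 long, 120 g, lies on its handle on the shelf with the steel 10 above it. At the start the handle is wholly under the riser and only the steel end sticks out. Sizes here and below in mm
- lifter_shank (a point): the place to pinch the steel shank, 100 ahead (+x) of the handle's centre; the shank is a bar 12 wide and 8 high (underside 10 above the shelf), 60 long from the handle's front end, which is 55 ahead of the handle's centre; this point is 45 ahead of the handle's front end and half-way up the shank
- lifter_notch (a point): floor of the notch in the lifter's tongue, middle, 146.5 ahead of the handle's centre and 4 above it. The tongue is a flat steel plate, 24 wide, 4 thick, its top is the notch floor; the notch is 19 long (along x) between two cross ridges 4 thick and 6 high, the front one ends at the tip, 13.5 ahead of this point
- lid_loop (a point): centre of the horizontal bar of the lid's steel loop handle. Axes of the lid: x the way the tongue must pass under the bar (from either side), y along the bar, z up. The bar is 6 thick and 50 long; its underside is 29 above the lid's top; the opening below it is about 50 wide. The loop's x axis points away from the robot, within 0.6 rad of world +x, at the start
- lid_plate (a point): centre of the lid's round plate, half-way up, 35 below lid_loop. The plate is copper coloured, 104 diameter, 6 thick, with a steel spigot 84 diameter, 5 deep under it that sits loosely in the warmer's mouth (96 diameter). The lid weighs about 150 g, loop included; its underside is 43 below the bar's centre
- lid: the lid; origin at the centre of the spigot's underside, 43 below lid_loop, z up
- lifter: the lifter; origin under the front end of the handle, at the underside, x towards the tip
- warmer_rim (a point): centre of the mouth of the wax warmer, at its rim: a white ceramic pot, 108 diameter, 75 tall, fixed to the shelf, with a black dial; it may stand left or right of the cork mat. The lid starts on it
- trivet_top (a point): centre of the upper face of the round cork mat, 140 diameter, 10 thick, fixed to the shelf
- riser: low wooden riser fixed to the shelf, 200 (x) by 160 (y) by 55 high; origin at the centre of its footprint. Open only on its -y side, where the board's front edge is 80 from the origin; closed at the other sides; the space under it is 43 high. Small jars fixed on its board stand 25 or more behind its middle (+y half), up to 46 tall
- bottle: closed amber glass bottle, 34 diameter, 78 tall; a bystander, to be left alone; origin at its underside
- brush: beard brush with beech handle, about 155 x 42 x 32; a bystander, to be left alone; origin at its underside
- comb: black plastic comb, 130 x 30 x 4, lying flat; a bystander, to be left alone; origin at its underside
- clip: small open steel mustache clip, a V 60 long, 8 high; a bystander, to be left alone; origin at its underside
- tumbler: white ceramic tumbler, 72 diameter, 95 tall; a bystander, to be left alone; origin at its underside
- tin: round aluminium tin with brass lid, 62 diameter, 24 tall; a bystander, to be left alone; origin at its underside
Mind the look-alikes: they are no part of the job. What is shaped like the lifter but blue or green is not meant.

How it is judged (in metres and radians):
On the way, in this order (a step that is already met when the one before it is completed fails the run):
1. the lifter is drawn out, its handle clear of the riser, laid down on the shelf and let go (y of lifter_handle in the frame of riser below -0.1 m and contact force between the fingers and lifter below 0.05 N and height (world z) of lifter_handle below 0.025 m and linear speed of lifter below 0.03 m/s), for 0.15 s.
2. the lid hangs level on the lifter, clear of the warmer, the lifter held by its wooden handle (z of lid_plate in the frame of warmer_rim above 0.018 m and contact force between lifter and lid above 0.3 N and contact force between the fingers and lifter above 1 N and distance between the grasp point and lifter_handle below 0.06 m and angle between lid's own z axis and vertical below 0.25 rad), for 0.3 s.
At the end, for the whole second after the job is handed in: The lid lies flat and still on the cork mat, its centre within 25 mm of the mat's centre; the lifter lies flat on the shelf, still, let go, not touching the lid (horizontal distance between lid_plate and trivet_top below 0.025 m and z of lid_plate in the frame of trivet_top below 0.013 m and angle between lid's own z axis and vertical below 0.06 rad and linear speed of each of lid, lifter below 0.02 m/s and height (world z) of lifter_handle below 0.025 m and height (world z) of lifter_notch below 0.03 m and contact force between lifter and lid below 0.05 N).
It fails at once if the gripper or arm touches the hot lid (contact force between any of the fingers, the arm and lid above 0.3 N).
It fails at once if the lid tips more than about 25 degrees (angle between lid's own z axis and vertical above 0.44 rad).
It fails at once if the lid is dropped onto the cork mat, not set down (linear speed of lid above 0.4 m/s and z of lid_plate in the frame of trivet_top below 0.04 m and horizontal distance between lid_plate and trivet_top below 0.09 m).
It fails at once if a bystander (bottle, brush, comb, clip, tumbler or tin) is pushed more than 30 mm (distance of any of bottle, brush, comb, clip, tumbler, tin from where it was at the start of the episode above 0.03 m).
It also fails if it takes over 69 s, if anything falls off the work surface, if the arm or the gripper's body presses on something with over 40 N, if the wrist force passes 120 N, or if a joint passes its speed limit or range.

## Robot

A 6-joint arm with a two-finger parallel gripper is mounted at the origin on the work surface. World frame = base frame: x ahead of the robot, y to its left, z up, the work surface at z = 0. Lengths are in mm, angles in rad, forces in N, time in s.
With the tool pointing down it reaches from about 275 to 750 mm from the base axis. Payload 10.2 kg.
Tool frame: the origin (TCP) lies on the centre line of the jaws, within the pads' length; the fingertips stand 17 mm ahead of it and the grasp point (between the pads) lies 2 mm behind it (ctrl.tip_extent is the distance from the TCP to the fingertips, in mm); z points along the fingers, y is the line along which they close (so a half turn about z gives the same grasp; the last joint's range is limited). The gripper opens to 85 mm and grips with 20 to 120 N. Pads are 22 mm wide; open, the fingers measure 114 mm over their backs; the gripper's body (76 mm by 85 mm) begins 54 mm behind the grasp point. The pads swing forward as they close: fully open they stand 13 mm farther back than shut.
Start: joints at [1.108, 0.313, 1.498, -0, 1.331, -0.223], TCP at [124.705, 509.98, 248.294] pointing down, gripper open.
Joint ranges: [-2.94, 2.94], [-0.97, 2.17], [0.19, 2.56], [-1.23, 4.37], [0.02, 3.11], [-2.88, 2.88]. Speed limits (rad/s): [2.39, 2.39, 3.01, 3.14, 3.14, 3.14].

## Interface

Orientations are given as a unit quaternion [w, x, y, z].
In Python, from rig import sensors, capture, ctrl, cut_out, place_of gives the robot as it stands.
- The arm moves only by the shell command python3 -m jog 'ROWS' [FORCE]. ROWS is JSON, a list of rows, each a list of 3 entries, a list of its own where there are three numbers: the shift along the world's x, y, z in mm, then the turn, a rotation vector about the world's x, y, z in degrees, then the closure, from 0 (fully open) to 1 (shut). A call has exactly 8 rows; each row is the pose to reach, as a shift and turn from the pose commanded when the call began; what a row does not reach only later rows make up. A row lasts 1/12 s, in which the tool goes at most 41.7 mm and 7.16 degrees, less where a joint would pass 70% of its speed; a pose out of reach is approached as far as the arm can. A call with a gripper value outside its range is refused whole. The fingers move at their own pace and stop on an object; FORCE is the grip in N (left out, the last holds). Time passes only in rows, so rows that repeat a pose let the fingers close, or fill a call up. It gives the time, the measured TCP pose, the force and the opening at its end, in the units of the state.
- sensors.sense(): the state, without advancing time (a new reading comes with each control period).
- capture(name): name is "scene" or "side" or "wrist"; returns a dict with "color" (480x640x3 uint8, blue, green, red), "z_map" (480x640 float32, mm along the optical axis (not along the pixel's ray), 0 where there is no reading), "camera_matrix" (3x3 intrinsics, pixels), "k1" (the pictures are not rectified: a ray, as slopes to the right and down, at radius r is drawn at 1 + k1 r^2 times it, then the intrinsics apply), "R" (3x3) and "t" (3): a world point X has camera coordinates R X + t. Camera axes: x right, y down, z forward; pixel columns grow to the right and rows downward; lengths in mm; the calibration is good to about 2 mm. A picture is of the moment at which its call begins.
- ctrl.finish_job(): hands the job in, once; it reports no verdict.
Trained networks look in a picture, given as the dict that the camera call returned (one of the last four; its "shot" number tells which), for a name from the list of things; names that differ only in an ending like _2 or _b are one class to them, and where a whole thing is asked for, a point or a joint stands for the part that bears it (a point fixed in the world has none). Each returns a list of dicts, best first, with "p" (0 to 1); they miss things now and then, are a little off and sometimes report something else, mostly with a low value. They report only what shows in the picture. A call takes as long as a camera call. They do not tell look-alikes from the thing itself.
- cut_out(picture, query): "region" (480x640 bool, what is visible of it) and "box" ([left, top, right, bottom] in pixels, round what is visible of it).
- place_of(picture, query): "centre" ([row, column] in pixels: a listed point, or the origin of a listed thing).
The state is a dict: "time_s": time; "joints": joint angles; "dq": joint speeds; "tau": joint torques, N m; "eef_pos": TCP position; "ee_rot": TCP orientation; "force": force on the tool from outside, world axes, zero at the start; "wrist_torque": the same for the moment, N m; "grip_width": opening from 0.0 (shut) to 1.0 (fully open).
Only numpy, scipy, OpenCV 4.12 (cv2) and the standard library are available. Lean on these libraries where they do the work, as an engineer would, in place of code of your own. Each camera call takes 0.05 s, during which the arm holds its last target. There are 200 camera calls.

## Working session

There is one attempt and no reset: what is moved stays moved. The work goes in short steps, Python scripts to look and compute and a shell command to move; the robot and the scene stay as the last step left them, time stands still between calls to the robot, and variables do not carry over. Pictures are saved under pics/ and viewed, on a budget of 10 in all, crops included, one or two more only if the job needs it, and the job is handed in when it is done.

```bash
ls; mkdir -p pics; cat > h.py <<'E'
import numpy as np, cv2
from rig import sensors, capture, ctrl, cut_out, place_of
def ray(p,px):  # px: Nx2 (col,row) -> slopes
    K=p["camera_matrix"]; q=(np.asarray(px,float).reshape(-1,2)-[K[0,2],K[1,2]])/[K[0,0],K[1,1]]
    u=q.copy()
    for _ in range(20): u=q/(1+p["k1"]*(u**2).sum(1,keepdims=True))
    return u
def at_h(p,px,z):  # intersect with world height z
    u=ray(p,px); d=np.c_[u,np.ones(len(u))]@p["R"]; c=-p["R"].T@p["t"]
    return c+d*((z-c[2])/d[:,2])[:,None]
def cloud(p,mask=None):
    Z=p["z_map"]; m=Z>0
    if mask is not None: m=m&mask
    r,c=np.nonzero(m); u=ray(p,np.c_[c,r]); z=Z[r,c][:,None].astype(float)
    return (np.c_[u*z,z]-p["t"])@p["R"]
def proj(p,X):
    c=np.asarray(X,float).reshape(-1,3)@p["R"].T+p["t"]; u=c[:,:2]/c[:,2:]
    u=u*(1+p["k1"]*(u**2).sum(1,keepdims=True)); K=p["camera_matrix"]
    return u*[K[0,0],K[1,1]]+[K[0,2],K[1,2]]
E
python3 - <<'E'
from h import *
P={n:capture(n) for n in ("scene","side")}
for n,p in P.items():
    print(n,"cam",(-p["R"].T@p["t"]).round(),"k1",p["k1"])
    for q,z in [("lifter_shank",14),("lifter_notch",16),("lifter_handle",12),("lid_loop",None),("lid_plate",None),("trivet_top",10),("warmer_rim",75),("riser",0),("bottle",0),("brush",0),("comb",0),("clip",0),("tumbler",0),("tin",0)]:
        zz=z if z is not None else {"lid_loop":113,"lid_plate":78}[q]
        print(q,[(round(d["p"],2),np.round(d["centre"][::-1]).astype(int).tolist(),at_h(p,d["centre"][::-1],zz)[0].round().astype(int).tolist()) for d in place_of(p,q)[:3]])
cv2.imwrite("pics/scene.png",P["scene"]["color"])
cv2.imwrite("pics/side.png",P["side"]["color"])
E
```

```text
pics
scene cam [1244. -107.  914.] k1 -0.026866909772894
lifter_shank [(0.96, [452, 157], [242, 531, 14]), (0.67, [342, 192], [316, 179, 14]), (0.55, [389, 234], [489, 253, 14])]
lifter_notch [(0.9, [326, 202], [347, 128, 16]), (0.7, [388, 234], [490, 250, 16]), (0.61, [370, 235], [485, 205, 16])]
lifter_handle [(0.83, [363, 177], [266, 252, 12]), (0.81, [426, 171], [282, 435, 12])]
lid_loop [(0.62, [323, 268], [633, 48, 113])]
lid_plate [(0.61, [324, 278], [635, 52, 78]), (0.46, [388, 233], [540, 227, 78])]
trivet_top [(0.72, [224, 256], [465, -154, 10]), (0.68, [206, 336], [677, -215, 10]), (0.56, [158, 252], [418, -310, 10])]
warmer_rim [(0.62, [276, 370], [820, -85, 75])]
riser [(0.82, [437, 236], [511, 377, 0])]
bottle [(0.74, [274, 370], [783, -87, 0])]
brush [(0.79, [419, 337], [776, 226, 0])]
comb [(0.59, [161, 254], [416, -306, 0]), (0.37, [323, 270], [552, 69, 0])]
clip [(0.45, [223, 256], [458, -158, 0])]
tumbler [(0.57, [472, 293], [696, 386, 0])]
tin [(0.72, [138, 357], [690, -358, 0]), (0.45, [223, 252], [445, -157, 0])]
side cam [-457.  952. 1087.] k1 -0.11261993273101717
lifter_shank [(0.87, [334, 332], [301, 168, 14]), (0.71, [229, 423], [249, 529, 14])]
lifter_notch [(0.61, [336, 315], [339, 125, 16]), (0.57, [218, 442], [224, 577, 16])]
lifter_handle [(0.7, [256, 395], [272, 437, 12]), (0.69, [323, 358], [257, 248, 12])]
lid_loop []
lid_plate [(0.49, [339, 216], [600, -136, 78])]
trivet_top [(0.79, [341, 214], [673, -220, 10])]
warmer_rim [(0.56, [341, 214], [606, -150, 75])]
riser [(0.73, [219, 328], [511, 369, 0])]
bottle [(0.61, [421, 241], [414, -313, 0]), (0.48, [290, 220], [767, -84, 0])]
brush [(0.91, [206, 255], [789, 223, 0]), (0.56, [174, 294], [704, 385, 0])]
comb [(0.44, [420, 241], [420, -312, 0])]
clip [(0.7, [421, 241], [417, -313, 0])]
tumbler [(0.81, [172, 296], [698, 396, 0])]
tin [(0.44, [365, 200], [693, -355, 0])]
```

View pics/scene.png

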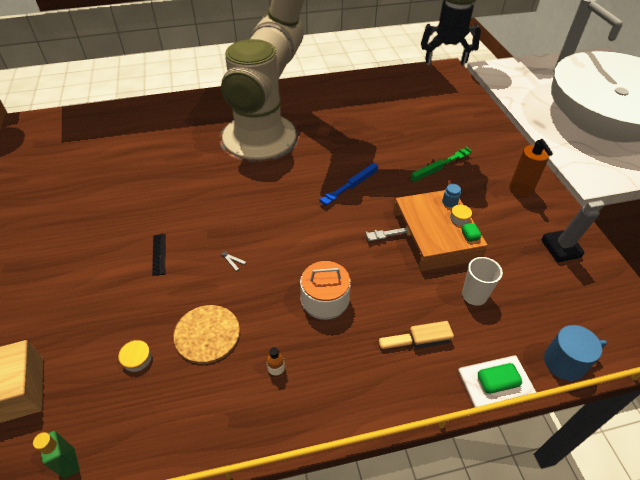

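View pics/side.png

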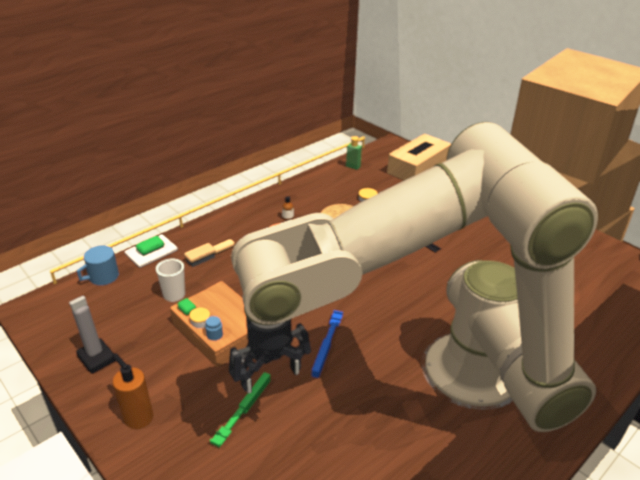

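The scene picture shows three lifter-shaped things: blue (350,185), green (440,165), and bare steel sticking out from under the riser at (385,235). The last one fits, since its handle is hidden under the riser. The lid is on the white pot at (325,288), and the mat at (207,333).

```bash
cat > m.py <<'E'
from h import *
p=capture("scene")
cv2.imwrite("pics/crop.png",cv2.resize(p["color"][180:330,290:500],None,fx=3.5,fy=3.5,interpolation=cv2.INTER_CUBIC))
m=np.zeros((480,640),bool); m[180:330,290:500]=1
Z=p["z_map"]; r,c=np.nonzero(m&(Z>0)); X=cloud(p,m); hsv=cv2.cvtColor(p["color"],cv2.COLOR_BGR2HSV)[r,c]
# lifter steel: low saturation, z 6..35
s=(X[:,2]>5)&(X[:,2]<35)&(hsv[:,1]<90)&(np.abs(X[:,0]-490)<40)&(X[:,1]>150)&(X[:,1]<300)
A=X[s]; print("steel",len(A),A.min(0).round(),A.max(0).round())
px=np.c_[c,r][s]; W=at_h(p,px,16)[:,:2]
ctr=W.mean(0); d=np.linalg.svd(W-ctr)[2][0]; d*=-np.sign(d[1]); t=(W-ctr)@d
print("ctr",ctr,"dir",d,np.degrees(np.arctan2(d[1],d[0])),"tip",ctr+d*t.max(),"root",ctr+d*t.min(),"len",np.ptp(t))
# riser top
s=(X[:,2]>48)&(X[:,2]<62)&(X[:,1]>230)&(X[:,0]<640); B=X[s][:,:2].astype(np.float32); print("riser top z",np.median(X[s][:,2]),cv2.minAreaRect(B))
# lid plate / loop / rim
o=(hsv[:,0]<14)&(hsv[:,1]>120)&(X[:,2]>72)&(X[:,2]<92)&(X[:,1]<140); L=X[o]; print("plate",len(L),cv2.minEnclosingCircle(L[:,:2].astype(np.float32)),np.median(L[:,2]))
o=(X[:,2]>100)&(X[:,2]<125)&(X[:,1]<140)&(X[:,1]>-30); L=X[o]; print("loop",len(L),L.mean(0),np.median(L[:,2]),cv2.minAreaRect(L[:,:2].astype(np.float32)))
q=cv2.minAreaRect(B)
# mat
m=np.zeros((480,640),bool); m[290:375,160:250]=1; r,c=np.nonzero(m); h=cv2.cvtColor(p["color"],cv2.COLOR_BGR2HSV)[r,c]
s=(h[:,2]>150)&(h[:,1]>80); k=np.zeros((480,640),np.uint8); k[r[s],c[s]]=1
W=at_h(p,np.c_[c[s],r[s]],10)[:,:2].astype(np.float32); print("mat",cv2.minEnclosingCircle(W),np.median(W,0),cv2.minAreaRect(W))
E
python3 m.py
```

```text
steel 263 [474. 195.   9.] [501. 299.  26.]
ctr [487.55501137 240.65878693] dir [ 0.00756616 -0.99997138] -89.56648666530687 tip [487.89449171 195.79184034] root [487.10428173 300.22884189] len 104.43999102354874
riser top z 55.10425764093504 ((508.8916015625, 371.9637451171875), (202.96624755859375, 162.35789489746094), 0.0026402617804706097)
plate 1098 ((639.7302856445312, 51.832454681396484), 53.51879119873047) 80.90952295250595
loop 95 [640.82321838  51.22948835 113.1803214 ] 114.61397117303882 ((640.4135131835938, 51.75294494628906), (59.26850891113281, 7.559197425842285), 82.53256225585938)
mat ((667.2345581054688, -213.75729370117188), 70.1778564453125) [ 670.09155 -214.49973] ((667.635986328125, -213.81117248535156), (139.17881774902344, 136.74099731445312), 77.17609405517578)
```

View pics/crop.png

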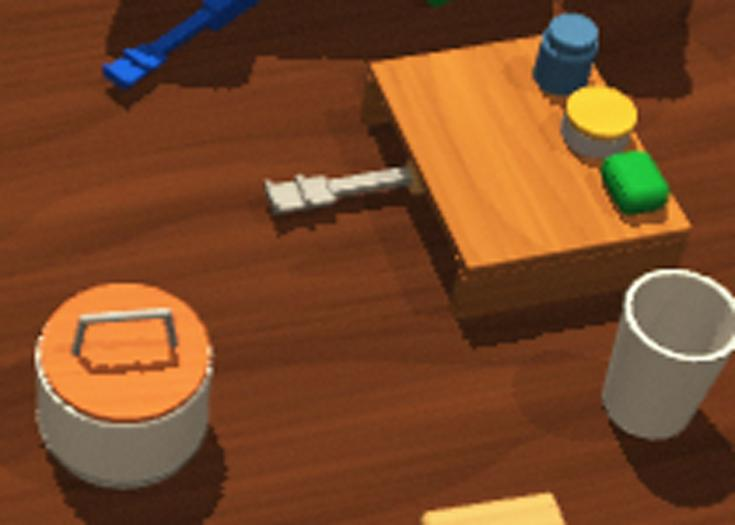

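The crop confirms the bare-steel lifter: tip at full-frame (367,234), shank entering the riser at (407,230). Its tip is near (488,196), axis along -y. The riser centre (509,372), the loop at z 113 and the mat diameter of 139 all fit the description.

```bash
python3 - <<'E'
from h import *
from scipy.spatial.transform import Rotation as R
s=sensors.sense(); q=s["ee_rot"]; M=R.from_quat([q[1],q[2],q[3],q[0]]).as_matrix()
print(s["eef_pos"],M.round(3),"yaw of tool y",np.degrees(np.arctan2(M[1,1],M[0,1])),s["grip_width"],s["force"],ctrl.tip_extent)
print("delta to shank",np.array([488,256,100])-s["eef_pos"])
E
```

```text
[124.72248848 509.96980071 248.28021008] [[-0.971  0.237  0.   ]
 [ 0.237  0.971 -0.   ]
 [-0.    -0.    -1.   ]] yaw of tool y 76.26120183977278 1.0023271943089824 [0.57205847 0.06335694 0.29854706] 17.0
delta to shank [ 363.27751152 -253.96980071 -148.28021008]
```

```bash
python3 -m jog '[[[363,-254,-60],[0,0,-76.3],0],[[363,-254,-60],[0,0,-76.3],0],[[363,-254,-60],[0,0,-76.3],0],[[363,-254,-60],[0,0,-76.3],0],[[363,-254,-60],[0,0,-76.3],0],[[363,-254,-60],[0,0,-76.3],0],[[363,-254,-60],[0,0,-76.3],0],[[363,-254,-60],[0,0,-76.3],0]]' 60; python3 - <<'E'
from h import *
s=sensors.sense();print(s["eef_pos"],s["ee_rot"],s["time_s"])
E
```

```text
time_s: 2.22
eef_pos: [396.8, 319.1, 203.5]
ee_rot: [0.0, 0.584, 0.812, 0.0]
force: [-0.1, 0.9, -1.0]
grip_width: 0.997
[396.81860117 319.10016889 203.49469614] [8.39056746e-05 5.83526962e-01 8.12093732e-01 2.19882379e-04] 2.2167
```

```bash
python3 -m jog '[[[31,-21,-20],[0,0,-6.5],0],[[62,-43,-40],[0,0,-13],0],[[91,-63,-60],[0,0,-19],0],[[91,-63,-85],[0,0,-19],0],[[91,-63,-90],[0,0,-19],0],[[91,-63,-90],[0,0,-19],0],[[91,-63,-90],[0,0,-19],0],[[91,-63,-90],[0,0,-19],0]]' 60; python3 - <<'E'
from h import *
p=capture("wrist"); cv2.imwrite("pics/w1.png",p["color"])
print((-p["R"].T@p["t"]).round(),p["R"].round(2).tolist())
for q,z in [("lifter_shank",14),("lifter_notch",16),("riser",0)]:
  print(q,[(round(d["p"],2),np.round(d["centre"][::-1]).tolist(),at_h(p,d["centre"][::-1],z)[0].round(1).tolist()) for d in place_of(p,q)[:3]])
X=cloud(p); k=(X[:,2]>9)&(X[:,2]<35)&(abs(X[:,0]-488)<30)&(X[:,1]>170)&(X[:,1]<285); A=X[k]
print(len(A))
for y in range(180,285,8):
  B=A[abs(A[:,1]-y)<4]; 
  if len(B)>5: print(y,len(B),np.percentile(B[:,0],[3,50,97]).round(1),np.percentile(B[:,2],[5,50,95]).round(1))
E
```

```text
time_s: 2.88
eef_pos: [486.4, 258.6, 115.3]
ee_rot: [0.001, 0.707, 0.708, 0.001]
force: [1.2, 0.4, -0.1]
grip_width: 1.0
[487. 323. 241.] [[1.0, 0.0, 0.0], [-0.0, -0.97, 0.26], [0.0, -0.26, -0.97]]
lifter_shank [(0.88, [98.0, 355.0], [312.8, 170.2, 14.0]), (0.64, [325.0, 246.0], [487.8, 257.5, 14.0])]
lifter_notch [(0.8, [327.0, 311.0], [489.7, 208.0, 16.0])]
riser [(0.82, [357.0, 72.0], [509.2, 372.7, 0.0])]
3019
196 111 [476.4 487.4 498.3] [20.7 21.6 22.6]
204 445 [476.3 488.1 499. ] [14.8 16.  22. ]
212 320 [476.3 487.4 498.5] [14.7 15.8 16.9]
220 294 [476.5 487.7 498.8] [15.3 21.2 22.4]
228 382 [476.  487.4 498.9] [14.6 15.7 20.7]
236 345 [476.6 487.4 498.2] [14.7 15.7 16.7]
244 233 [476.7 487.4 498.1] [14.2 17.2 18.5]
252 184 [481.8 487.4 493. ] [16.6 17.6 18.7]
260 189 [481.8 487.4 493. ] [16.6 17.6 18.8]
268 188 [481.9 487.4 492.9] [16.7 17.6 18.7]
276 192 [481.9 487.4 492.9] [16.7 17.7 18.7]
284 136 [481.4 487.4 492.8] [16.7 17.7 18.7]
```

View pics/w1.png

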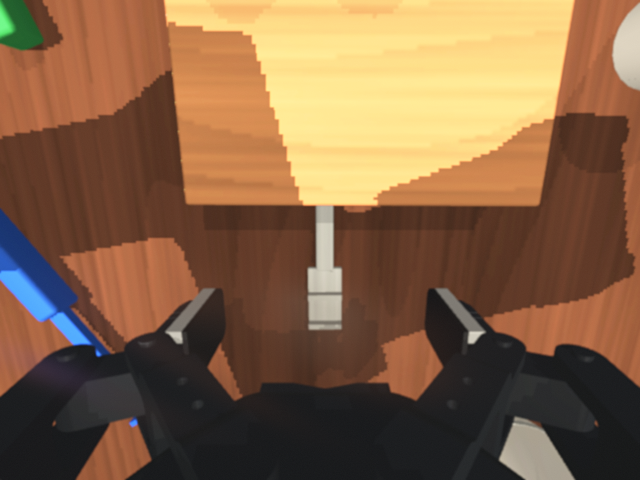

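The wrist picture shows the steel tongue at (325,300) and the shank at (325,235) going under the riser edge. The axis is x=487.4, the tip is near y=196, and the jaws straddle it. I'll go down and pinch.

```bash
python3 -m jog '[[[0,3,-30],[0,0,0],0],[[0,3,-60],[0,0,0],0],[[0,3,-80],[0,0,0],0],[[0,3,-92],[0,0,0],0],[[0,3,-92],[0,0,0],0],[[0,3,-92],[0,0,0],0.5],[[0,3,-92],[0,0,0],1],[[0,3,-92],[0,0,0],1]]' 60; python3 -m jog '[[[0,0,0],[0,0,0],1],[[0,0,0],[0,0,0],1],[[0,0,0],[0,0,0],1],[[0,0,0],[0,0,0],1],[[0,0,0],[0,0,0],1],[[0,0,0],[0,0,0],1],[[0,0,0],[0,0,0],1],[[0,0,0],[0,0,0],1]]' 60
```

```text
time_s: 3.75
eef_pos: [487.1, 260.9, 23.0]
ee_rot: [0.001, 0.707, 0.707, 0.001]
force: [-0.3, -0.6, 0.2]
grip_width: 0.604
time_s: 4.42
eef_pos: [486.5, 260.6, 21.7]
ee_rot: [0.0, 0.707, 0.707, 0.0]
force: [-0.9, -1.1, 3.4]
grip_width: 0.12
```

```bash
python3 -m jog '[[[0,-10,1],[0,0,0],1],[[0,-30,1],[0,0,0],1],[[0,-55,1],[0,0,0],1],[[0,-80,1],[0,0,0],1],[[0,-105,1],[0,0,0],1],[[0,-130,1],[0,0,0],1],[[0,-150,1],[0,0,0],1],[[0,-165,1],[0,0,0],1]]' 60; python3 -m jog '[[[0,-5,0],[0,0,0],1],[[0,-5,-1],[0,0,0],1],[[0,-5,-1],[0,0,0],0.7],[[0,-5,-1],[0,0,0],0.3],[[0,-5,-1],[0,0,0],0],[[0,-5,-1],[0,0,0],0],[[0,-5,-1],[0,0,0],0],[[0,-5,-1],[0,0,0],0]]' 60
```

```text
time_s: 5.08
eef_pos: [485.9, 93.5, 22.3]
ee_rot: [-0.0, 0.708, 0.706, -0.0]
force: [-0.2, 0.6, -0.1]
grip_width: 0.118
time_s: 5.75
eef_pos: [486.3, 90.9, 21.5]
ee_rot: [-0.0, 0.707, 0.707, -0.0]
force: [0.0, 0.4, 0.6]
grip_width: 0.95
```

```bash
python3 -m jog '[[[0,0,0],[0,0,0],0],[[0,0,35],[0,0,0],0],[[0,0,70],[0,0,0],0],[[0,25,100],[0,0,0],0],[[0,55,100],[0,0,0],0],[[0,85,100],[0,0,0],0],[[0,85,100],[0,0,0],0],[[0,85,100],[0,0,0],0]]' 60; cat > lif.py <<'E'
from h import *
p=capture("wrist"); s=sensors.sense()
for q,z in [("lifter_shank",14),("lifter_notch",16),("lifter_handle",12)]:
  print(q,[(round(d["p"],2),np.round(d["centre"][::-1]).tolist(),at_h(p,d["centre"][::-1],z)[0].round(1).tolist()) for d in place_of(p,q)[:2]])
X=cloud(p); A=X[(X[:,2]>9)&(X[:,2]<35)&(abs(X[:,0]-488)<40)&(X[:,1]>0)&(X[:,1]<285)]
for y in range(24,285,10):
  B=A[abs(A[:,1]-y)<5]
  if len(B)>5: print(y,len(B),np.percentile(B[:,0],[3,50,97]).round(1),np.percentile(B[:,2],[5,50,95]).round(1))
print(s["eef_pos"],s["time_s"]); cv2.imwrite("pics/w2.png",p["color"])
E
python3 lif.py
```

```text
time_s: 6.42
eef_pos: [486.0, 176.6, 121.5]
ee_rot: [0.0, 0.706, 0.708, -0.0]
force: [0.4, 0.0, -0.3]
grip_width: 1.0
lifter_shank [(0.76, [87.0, 251.0], [314.4, 170.2, 14.0]), (0.68, [329.0, 354.0], [491.1, 84.5, 14.0])]
lifter_notch [(0.93, [126.0, 306.0], [337.2, 127.6, 16.0])]
lifter_handle [(0.68, [325.0, 231.0], [487.7, 184.3, 12.0]), (0.51, [557.0, 448.0], [689.6, -9.6, 12.0])]
54 104 [477.1 487.6 498.1] [14.8 15.5 16.6]
64 307 [476.3 486.8 498.9] [14.7 15.6 16.7]
74 225 [476.4 487.6 498.1] [11.9 17.1 18.5]
84 170 [482.1 487.6 493.1] [16.7 17.8 18.7]
94 172 [482.2 487.6 493. ] [16.8 17.7 18.6]
104 170 [482.2 487.6 493. ] [16.8 17.7 18.8]
114 175 [482.2 487.6 492.9] [16.7 17.6 18.6]
124 182 [482.3 487.6 492.8] [16.7 17.5 18.5]
134 215 [479.1 487.6 496.1] [20.7 23.3 24.6]
144 322 [478.8 487.5 496.2] [21.6 23.4 24.5]
154 322 [478.9 487.5 496.1] [21.7 23.5 24.5]
164 339 [479.  487.5 496. ] [22.  23.5 24.5]
174 339 [479.1 487.5 495.9] [21.8 23.5 24.7]
184 353 [479.2 487.5 495.8] [22.  23.5 24.6]
194 372 [479.3 487.8 496.4] [21.9 23.6 24.6]
204 399 [478.7 487.5 496.3] [20.9 23.5 24.5]
214 404 [478.7 487.5 496.2] [21.4 23.5 24.7]
224 401 [478.8 487.5 496.1] [21.5 23.5 24.7]
234 431 [479.  487.5 495.9] [21.8 23.5 24.6]
244 68 [480.3 487.5 494.6] [20.4 22.3 23.6]
[486.1380839  175.71282587 121.38801053] 6.4667
```

View pics/w2.png

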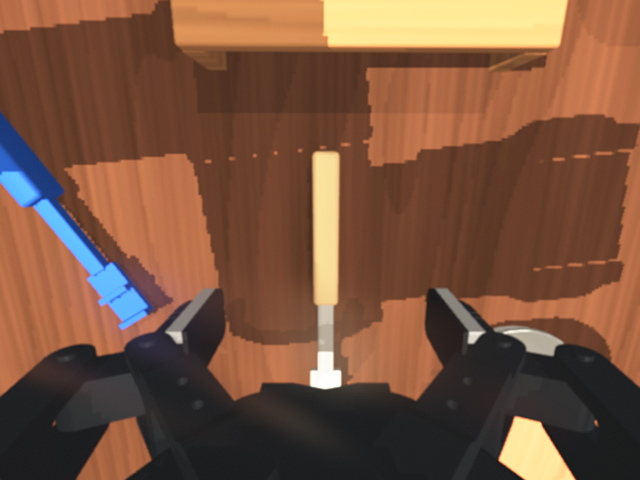

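The wrist view shows the handle at (325,230), clear of the riser, on x=487.5 and centred at y≈186. I'll grasp it 10 mm ahead of centre.

```bash
python3 -m jog '[[[1,0,-35],[0,0,0],0],[[1,0,-70],[0,0,0],0],[[1,0,-90],[0,0,0],0],[[1,0,-100],[0,0,0],0],[[1,0,-100],[0,0,0],0],[[1,0,-100],[0,0,0],0.5],[[1,0,-100],[0,0,0],1],[[1,0,-100],[0,0,0],1]]' 110; python3 -m jog '[[[0,0,0],[0,0,0],1],[[0,0,0],[0,0,0],1],[[0,0,0],[0,0,0],1],[[0,0,0],[0,0,0],1],[[0,0,0],[0,0,0],1],[[0,0,0],[0,0,0],1],[[0,0,20],[0,0,0],1],[[0,0,45],[0,0,0],1]]' 110
```

```text
time_s: 7.28
eef_pos: [488.2, 175.6, 23.0]
ee_rot: [0.001, 0.707, 0.707, 0.001]
force: [-0.1, -0.2, 0.7]
grip_width: 0.602
time_s: 7.95
eef_pos: [486.2, 175.5, 65.9]
ee_rot: [-0.001, 0.707, 0.707, -0.001]
force: [0.7, -0.4, -1.1]
grip_width: 0.183
```

```bash
python3 -m jog '[[[-4,-8,15],[0,0,4],1],[[-7,-15,30],[0,0,9],1],[[-10,-22,45],[0,0,14],1],[[-13,-30,60],[0,0,19.5],1],[[-17,-38,70],[0,0,25],1],[[-21,-46,75],[0,0,30.5],1],[[-25,-54,75],[0,0,36],1],[[-29,-62,75],[0,0,41.5],1]]' 110; python3 -m jog '[[[-3,-8,0],[0,0,5.5],1],[[-6,-15,0],[0,0,11],1],[[-9,-22,0],[0,0,16.5],1],[[-12,-29,0],[0,0,22],1],[[-12,-36,0],[0,0,27.5],1],[[-12,-36,0],[0,0,33],1],[[-12,-36,0],[0,0,38],1],[[-12,-36,0],[0,0,41],1]]' 110; cat > lid.py <<'E'
from h import *
import sys
p=capture("scene"); s=sensors.sense(); cx,cy=map(float,sys.argv[1:3])
r,c=np.nonzero(p["z_map"]>0); X=cloud(p); hsv=cv2.cvtColor(p["color"],cv2.COLOR_BGR2HSV)[r,c]
near=np.hypot(X[:,0]-cx,X[:,1]-cy)<56
pl=near&(hsv[:,0]<14)&(hsv[:,1]>120); zt=np.median(X[pl][:,2]); pl&=abs(X[:,2]-zt)<4
print("plate top z",zt.round(1),[np.round(v,1) for v in cv2.minEnclosingCircle(X[pl][:,:2].astype(np.float32))],"n",pl.sum())
A=X[pl]; f=np.linalg.lstsq(np.c_[A[:,:2]-A[:,:2].mean(0),np.ones(len(A))],A[:,2],rcond=None)[0]; print("plate tilt deg",np.degrees(f[:2]).round(1))
b=near&(X[:,2]>zt+27)&(X[:,2]<zt+42)&(hsv[:,1]<90)
W=at_h(p,np.c_[c,r][b],zt+34)[:,:2]
rect=cv2.minAreaRect(W.astype(np.float32)); ctr=W.mean(0); d=np.linalg.svd(W-ctr)[2][0]; d*=np.sign(d[1])
print("bar n",b.sum(),"mean",ctr.round(1),"yaw of y",np.degrees(np.arctan2(d[1],d[0])).round(1),rect,"z95",np.percentile(X[b][:,2],[50,95]).round(1))
print(s["eef_pos"].round(1),s["ee_rot"].round(4),s["time_s"])
# lifter tongue seen in scene: steel points ahead of the tool
q=s["ee_rot"]; yaw=np.degrees(2*np.arctan2(q[2],q[1]))-90-90  # tool y yaw minus 90 -> lifter yaw
print("lifter yaw (nominal)",(yaw+90-90)%360)
cv2.imwrite("pics/lid.png",cv2.resize(p["color"][int(sys.argv[4]):int(sys.argv[4])+150,int(sys.argv[3]):int(sys.argv[3])+200],None,fx=4,fy=4,interpolation=cv2.INTER_CUBIC))
E
python3 lid.py 640 51.5 260 190
```

```text
time_s: 8.62
eef_pos: [458.1, 113.3, 142.0]
ee_rot: [0.0, 0.409, 0.913, 0.0]
force: [-0.3, -0.2, -1.5]
grip_width: 0.181
time_s: 9.28
eef_pos: [446.2, 77.5, 141.6]
ee_rot: [-0.0, 0.064, 0.998, -0.0]
force: [0.4, -0.2, -1.1]
grip_width: 0.182
plate top z 80.6 [array([639.7,  52.6]), np.float64(53.2)] n 1078
plate tilt deg [-0.2  0. ]
bar n 69 mean [640.8  53.1] yaw of y 83.0 ((641.7442016601562, 52.43402099609375), (53.145633697509766, 9.190893173217773), 82.83264923095703) z95 [115.4 117.7]
[446.2  77.6 141.6] [-0.      0.0628  0.998  -0.    ] 9.3333
lifter yaw (nominal) 352.80359828097613
```

View pics/lid.png

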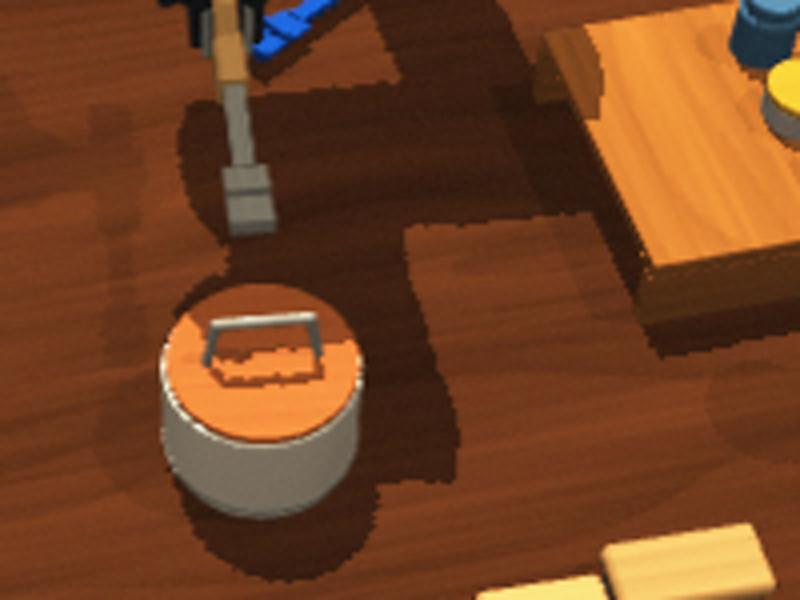

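The crop shows the tongue at crop (248,200) pointing at the loop (262,320), with the loop standing square to it. I'll check the tongue's true line and height before inserting.

```bash
cat > ton.py <<'E'
from h import *
p=capture("scene"); s=sensors.sense(); q=s["ee_rot"]; T=np.array(s["eef_pos"])
a=2*np.arctan2(q[2],q[1])-np.pi; print("yaw",np.degrees(a).round(2)); d=np.array([np.cos(a),np.sin(a)]); n=np.array([-d[1],d[0]])
X=cloud(p); u=(X[:,:2]-T[:2])@d; v=(X[:,:2]-T[:2])@n; h=X[:,2]-(T[2]-21.5)
k=(u>0)&(u<175)&(abs(v)<16)&(abs(h-16)<16)
for c in range(40,160,8):
  m=k&(abs(u-c)<4)
  if m.sum()>3: print(c,m.sum(),"v",np.percentile(v[m],[5,50,95]).round(1),"h",np.percentile(h[m],[10,50,90]).round(1))
print("umax",np.percentile(u[k],99.5).round(1),T.round(1),s["time_s"])
E
python3 ton.py
```

```text
yaw -7.51
40 32 v [-9.1 -2.1  7.1] h [ 5.7 20.4 24.3]
48 27 v [-9.2 -2.5  5.9] h [10.2 17.1 21.1]
56 12 v [-6.  -1.   3.2] h [15.3 17.7 18.7]
64 17 v [-6.7 -1.9  4.5] h [15.3 17.2 18.5]
72 15 v [-5.9 -0.9  3.8] h [15.8 17.6 18.8]
80 13 v [-5.7  0.5  5.1] h [15.3 16.4 18.2]
88 20 v [-6.7 -2.1  4.3] h [14.9 16.7 19. ]
96 13 v [-5.2 -0.8  4.2] h [15.3 16.8 17.6]
104 24 v [-8.1  0.4  9.2] h [13.6 15.1 17.6]
112 33 v [-11.1  -0.5  10.4] h [12.4 15.4 17. ]
120 11 v [-11.1   2.7  10.4] h [15.3 19.3 21.4]
128 54 v [-11.3   0.   10.8] h [14.3 16.2 21.5]
136 29 v [-11.1  -2.4   9.1] h [13.7 14.8 16.6]
144 15 v [-12.2  -5.4  10.9] h [14.6 18.3 21.3]
152 40 v [-10.6   0.1  10.5] h [13.8 17.5 21.9]
umax 151.5 [446.2  77.6 141.6] 9.3833
```

```bash
python3 -m jog '[[[0,0,-10],[0,0,0],1],[[0,0,-22],[0,0,0],1],[[0,0,-32],[0,0,0],1],[[0,0,-38],[0,0,0],1],[[0,0,-38],[0,0,0],1],[[6,-0.8,-38],[0,0,0],1],[[13,-1.6,-38],[0,0,0],1],[[20,-2.5,-38],[0,0,0],1]]' 110; python3 -m jog '[[[7,-0.9,0],[0,0,0],1],[[14,-1.8,0],[0,0,0],1],[[21,-2.6,0],[0,0,0],1],[[28,-3.5,0],[0,0,0],1],[[34,-4.3,0],[0,0,0],1],[[39,-4.9,0],[0,0,0],1],[[39,-4.9,0],[0,0,0],1],[[39,-4.9,0],[0,0,0],1]]' 110; python3 lid.py 640 51.5 260 190; python3 ton.py
```

```text
time_s: 10.05
eef_pos: [467.6, 75.0, 104.2]
ee_rot: [0.001, 0.066, 0.998, -0.0]
force: [0.1, -0.3, -2.5]
grip_width: 0.185
time_s: 10.72
eef_pos: [505.3, 70.2, 103.4]
ee_rot: [-0.0, 0.066, 0.998, -0.0]
force: [0.0, 0.0, -1.1]
grip_width: 0.18
plate top z 80.6 [array([639.8,  52.5]), np.float64(53.3)] n 1092
plate tilt deg [-0.1  0. ]
bar n 69 mean [641.1  52.4] yaw of y 82.1 ((641.9044799804688, 50.95159149169922), (55.38606643676758, 10.872841835021973), 85.33880615234375) z95 [114.2 117.7]
[505.1  70.3 103.4] [-2.000e-04  6.570e-02  9.978e-01  0.000e+00] 10.7667
lifter yaw (nominal) 352.4697879189153
yaw -7.53
40 40 v [-10.2  -2.6   7.5] h [ 7.5 20.5 23.8]
48 28 v [-6.9 -2.   6.4] h [14.2 17.2 21.6]
56 16 v [-7.2 -1.9  3.9] h [14.7 16.5 19.2]
64 17 v [-6.1  0.3  3.4] h [14.7 16.2 18.9]
72 11 v [-6.9 -2.3  3.1] h [15.4 17.4 17.9]
80 16 v [-7.2 -1.1  3.6] h [16.1 17.6 19.3]
88 21 v [-8.3 -1.6 13.5] h [ 0.2 16.3 18.3]
96 25 v [-12.4  -2.7   4.3] h [ 2.2 16.6 18.2]
104 25 v [-11.9   0.6   9.2] h [12.1 14.8 18.1]
112 35 v [-12.8  -2.1   8.8] h [13.4 14.8 17.1]
120 16 v [-14.3  -3.9  11.3] h [ 0.7 15.7 19. ]
128 32 v [-12.2   1.3  13.7] h [ 4.  13.9 17.1]
136 49 v [-13.   -0.8  11.4] h [12.4 15.2 31.4]
144 24 v [-13.3  -0.5  10.9] h [ 0.6 17.4 22.1]
152 50 v [-12.3  -0.9  11.1] h [ 1.1 16.2 20.9]
umax 171.9 [505.   70.3 103.5] 10.8167
```

View pics/lid.png

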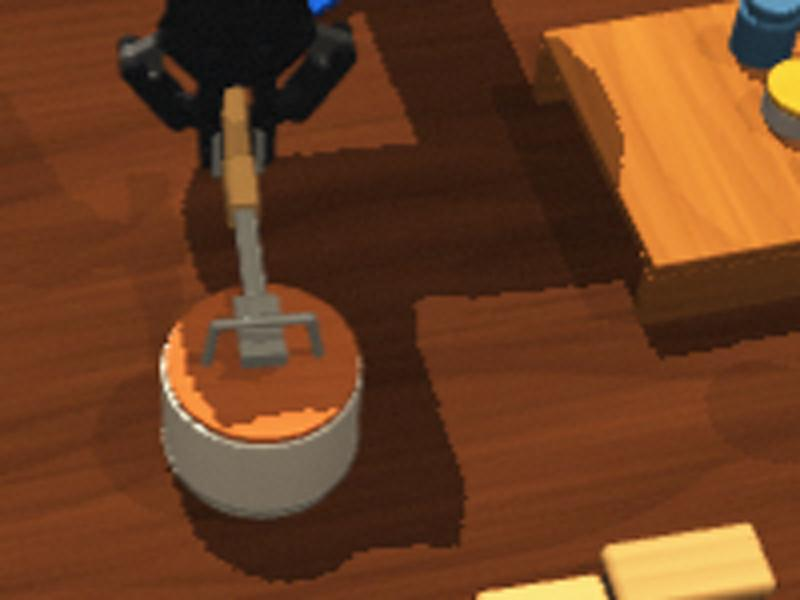

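The tongue is under the bar, centred (bar at crop (262,322), tongue tip at (265,358)). I'll lift slowly.

```bash
python3 -m jog '[[[0,0,4],[0,0,0],1],[[0,0,8],[0,0,0],1],[[0,0,10],[0,0,0],1],[[0,0,12],[0,0,0],1],[[0,0,14],[0,0,0],1],[[0,0,16],[0,0,0],1],[[0,0,18],[0,0,0],1],[[0,0,20],[0,0,0],1]]' 110;  python3 -m jog '[[[0,0,2],[0,0,0],1],[[0,0,5],[0,0,0],1],[[0,0,8],[0,0,0],1],[[0,0,12],[0,0,0],1],[[0,0,16],[0,0,0],1],[[0,0,20],[0,0,0],1],[[0,0,22],[0,0,0],1],[[0,0,22],[0,0,0],1]]' 110; python3 lid.py 640 51.5 260 190
```

```text
time_s: 11.48
eef_pos: [505.2, 70.2, 123.6]
ee_rot: [-0.0, 0.066, 0.998, 0.0]
force: [-0.2, -0.1, -2.1]
grip_width: 0.187
time_s: 12.15
eef_pos: [505.6, 70.2, 146.2]
ee_rot: [0.001, 0.066, 0.998, -0.0]
force: [-0.3, 0.6, -2.9]
grip_width: 0.182
plate top z 109.6 [array([639.9,  51.8]), np.float64(53.6)] n 1216
plate tilt deg [-0.3  0.1]
bar n 293 mean [630.4  52.4] yaw of y 172.5 ((627.328369140625, 59.815670013427734), (49.5584602355957, 70.2522964477539), 61.26693344116211) z95 [141.6 145.8]
[505.4  70.2 145.8] [ 2.000e-04  6.570e-02  9.978e-01 -0.000e+00] 12.2
lifter yaw (nominal) 352.46724104364
```

View pics/lid.png

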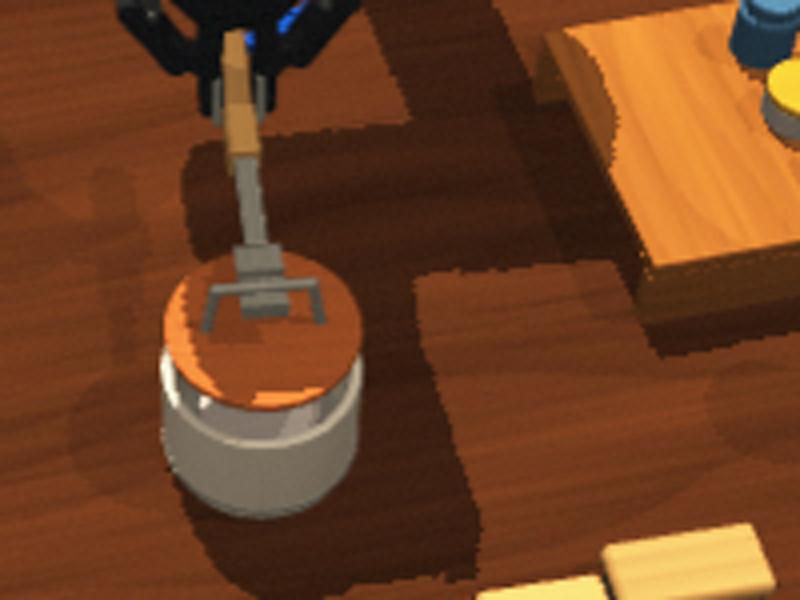

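The lid hangs level at 110 mm, clear of the pot rim. I'll carry it gently to the mat, a shift of about (+28,-266).

```bash
python3 -m jog '[[[0,-2,0],[0,0,0],1],[[0.5,-5,0],[0,0,0],1],[[1,-10,0],[0,0,0],1],[[1.6,-16,0],[0,0,0],1],[[2.3,-23,0],[0,0,0],1],[[3.2,-31,0],[0,0,0],1],[[4.2,-40,0],[0,0,0],1],[[5.2,-49,0],[0,0,0],1]]' 110;  python3 -m jog '[[[1,-10,0],[0,0,0],1],[[2,-20,0],[0,0,0],1],[[3.1,-30,0],[0,0,0],1],[[4.2,-40,0],[0,0,0],1],[[5.2,-50,0],[0,0,0],1],[[6.3,-60,0],[0,0,0],1],[[7.3,-70,0],[0,0,0],1],[[8.4,-80,0],[0,0,0],1]]' 110; python3 -m jog '[[[1,-10,0],[0,0,0],1],[[2,-20,0],[0,0,0],1],[[3.1,-30,0],[0,0,0],1],[[4.2,-40,0],[0,0,0],1],[[5.2,-50,0],[0,0,0],1],[[6.3,-60,0],[0,0,0],1],[[7.3,-70,0],[0,0,0],1],[[8.4,-80,0],[0,0,0],1]]' 110; python3 -m jog '[[[1,-10,0],[0,0,0],1],[[2,-19,0],[0,0,0],1],[[2.9,-27,0],[0,0,0],1],[[3.8,-35,0],[0,0,0],1],[[4.5,-42,0],[0,0,0],1],[[5.2,-48,0],[0,0,0],1],[[5.7,-53,0],[0,0,0],1],[[6,-57,0],[0,0,0],1]]' 110; python3 lid.py 668 -214 140 220; python3 m.py | grep mat
```

```text
time_s: 12.87
eef_pos: [510.7, 20.1, 145.6]
ee_rot: [0.0, 0.066, 0.998, -0.0]
force: [0.1, 0.2, -1.7]
grip_width: 0.176
time_s: 13.53
eef_pos: [519.0, -59.8, 145.5]
ee_rot: [-0.0, 0.066, 0.998, -0.0]
force: [0.4, -0.1, -2.7]
grip_width: 0.182
time_s: 14.2
eef_pos: [527.4, -139.8, 145.5]
ee_rot: [-0.0, 0.066, 0.998, 0.0]
force: [-1.0, 0.4, -2.8]
grip_width: 0.178
time_s: 14.87
eef_pos: [533.4, -196.3, 145.5]
ee_rot: [0.0, 0.066, 0.998, 0.0]
force: [0.2, -0.2, -3.3]
grip_width: 0.184
plate top z 109.1 [array([ 668.6, -214.4]), np.float64(53.0)] n 1262
plate tilt deg [-0.4  0. ]
bar n 339 mean [ 658.  -211.8] yaw of y 171.5 ((653.2709350585938, -217.30662536621094), (73.478515625, 50.2939338684082), 13.72144603729248) z95 [140.8 145.5]
[ 533.4 -196.8  145.5] [ 0.000e+00  6.590e-02  9.978e-01 -2.000e-04] 14.9167
lifter yaw (nominal) 352.44136850919676Traceback (most recent call last):
  File "m.py", line 8, in <module>
    A=X[s]; print("steel",len(A),A.min(0).round(),A.max(0).round())
                                 ~~~~~^^^
    return umr_minimum(a, axis, None, out, keepdims, initial, where)
ValueError: zero-size array to reduction operation minimum which has no identity
```

View pics/lid.png

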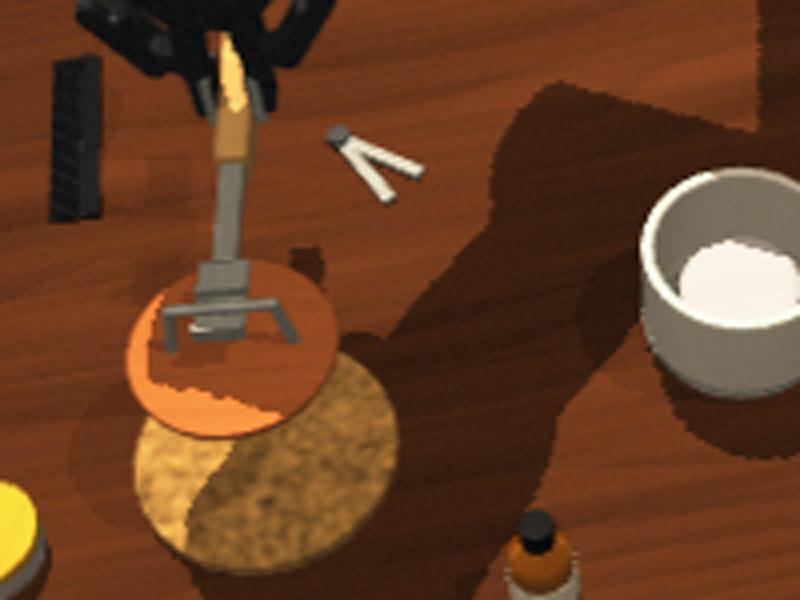

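The lid is above the mat at (668.6,-214.4), mat centre (667.2,-213.8). I'll lower it about 88 mm.

```bash
python3 -m jog '[[[0,0,-2],[0,0,0],1],[[0,0,-6],[0,0,0],1],[[0,0,-12],[0,0,0],1],[[0,0,-20],[0,0,0],1],[[0,0,-28],[0,0,0],1],[[0,0,-36],[0,0,0],1],[[0,0,-44],[0,0,0],1],[[0,0,-52],[0,0,0],1]]' 110;  python3 -m jog '[[[0,0,-7],[0,0,0],1],[[0,0,-13],[0,0,0],1],[[0,0,-18],[0,0,0],1],[[0,0,-22],[0,0,0],1],[[0,0,-25],[0,0,0],1],[[0,0,-28],[0,0,0],1],[[0,0,-30],[0,0,0],1],[[0,0,-31],[0,0,0],1]]' 110; python3 -m jog '[[[0,0,-1],[0,0,0],1],[[0,0,-2],[0,0,0],1],[[0,0,-3],[0,0,0],1],[[0,0,-4],[0,0,0],1],[[0,0,-5],[0,0,0],1],[[0,0,-6],[0,0,0],1],[[0,0,-7],[0,0,0],1],[[0,0,-8],[0,0,0],1]]' 110; python3 lid.py 668 -214 140 220
```

```text
time_s: 15.63
eef_pos: [533.2, -195.7, 92.5]
ee_rot: [-0.0, 0.066, 0.998, 0.0]
force: [-0.5, 0.1, -2.6]
grip_width: 0.183
time_s: 16.3
eef_pos: [533.3, -195.8, 62.4]
ee_rot: [-0.0, 0.066, 0.998, 0.0]
force: [-0.0, -1.0, -2.4]
grip_width: 0.181
time_s: 16.97
eef_pos: [533.5, -195.9, 54.7]
ee_rot: [0.0, 0.066, 0.998, -0.0]
force: [-0.3, 0.3, -1.4]
grip_width: 0.182
plate top z 20.5 [array([ 669. , -212.2]), np.float64(52.1)] n 1108
plate tilt deg [-0.5  0.3]
bar n 258 mean [ 659.7 -211.4] yaw of y 172.9 ((655.0393676757812, -217.44085693359375), (70.23663330078125, 50.49399948120117), 15.501269340515137) z95 [51.5 56.1]
[ 533.4 -195.9   54.4] [ 1.000e-04  6.580e-02  9.978e-01 -0.000e+00] 17.0167
lifter yaw (nominal) 352.46013448169674
```

The lid rests on the mat (top at 20.5). Next I'll lower the tongue 11 mm and slide it out backwards.

```bash
python3 -m jog '[[[0,0,-3],[0,0,0],1],[[0,0,-6],[0,0,0],1],[[0,0,-9],[0,0,0],1],[[0,0,-11],[0,0,0],1],[[0,0,-11],[0,0,0],1],[[-5,0.7,-11],[0,0,0],1],[[-11,1.4,-11],[0,0,0],1],[[-18,2.4,-11],[0,0,0],1]]' 110; python3 -m jog '[[[-8,1,0],[0,0,0],1],[[-16,2.1,0],[0,0,0],1],[[-26,3.4,0],[0,0,0],1],[[-38,5,0],[0,0,0],1],[[-50,6.6,0],[0,0,0],1],[[-62,8.2,0],[0,0,0],1],[[-74,9.7,0],[0,0,0],1],[[-82,10.8,0],[0,0,0],1]]' 110; python3 lid.py 668 -214 140 190
```

```text
time_s: 17.68
eef_pos: [514.7, -193.3, 43.6]
ee_rot: [0.0, 0.066, 0.998, -0.0]
force: [0.4, -0.3, -1.9]
grip_width: 0.184
time_s: 18.35
eef_pos: [431.9, -182.2, 43.7]
ee_rot: [-0.0, 0.066, 0.998, 0.0]
force: [0.5, -1.6, -1.6]
grip_width: 0.182
plate top z 20.5 [array([ 669.6, -212.2]), np.float64(51.7)] n 706
plate tilt deg [-0.3  0.2]
bar n 65 mean [ 668.8 -212. ] yaw of y 82.1 ((669.6782836914062, -212.9293212890625), (53.52891540527344, 8.054611206054688), 82.58283233642578) z95 [54.7 57.2]
[ 431.1 -181.9   43.5] [-7.000e-04  6.590e-02  9.978e-01  4.000e-04] 18.4
lifter yaw (nominal) 352.44413169526035
```

View pics/lid.png

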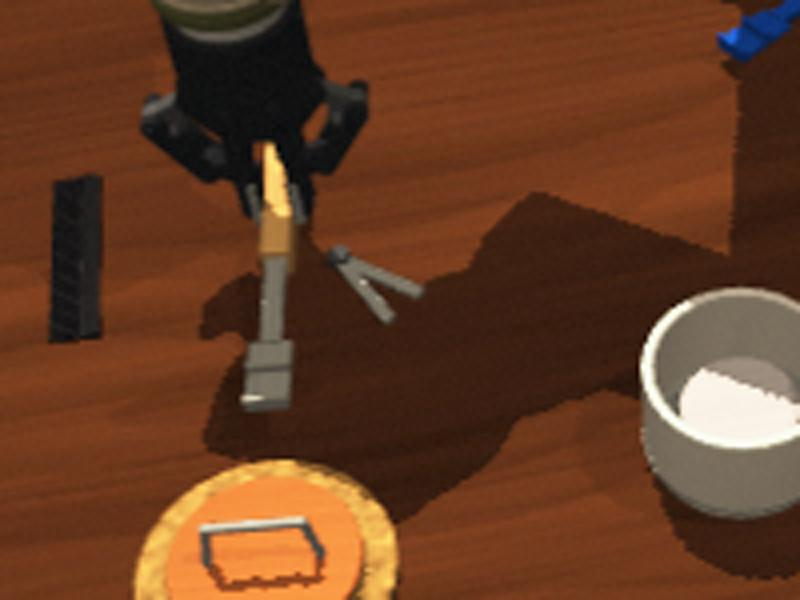

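The lid lies centred on the mat at (669,-212) and the tongue is clear of it. The clip at crop (375,285) is near the lifter, so I'll lay the lifter down on open shelf around y=0.

```bash
python3 -m jog '[[[0,0,12],[0,0,0],1],[[0,0,30],[0,0,0],1],[[0,6,45],[0,0,0],1],[[0,20,50],[0,0,0],1],[[0,42,50],[0,0,0],1],[[0,66,50],[0,0,0],1],[[0,90,50],[0,0,0],1],[[0,114,50],[0,0,0],1]]' 110; python3 -m jog '[[[0,24,0],[0,0,0],1],[[0,45,0],[0,0,0],1],[[0,60,-5],[0,0,0],1],[[0,68,-15],[0,0,0],1],[[0,68,-28],[0,0,0],1],[[0,68,-42],[0,0,0],1],[[0,68,-55],[0,0,0],1],[[0,68,-64],[0,0,0],1]]' 110;  python3 -m jog '[[[0,0,-2],[0,0,0],1],[[0,0,-4],[0,0,0],1],[[0,0,-6],[0,0,0],1],[[0,0,-7.5],[0,0,0],1],[[0,0,-7.5],[0,0,0],1],[[0,0,-7.5],[0,0,0],1],[[0,0,-7.5],[0,0,0],0.8],[[0,0,-7.5],[0,0,0],0.6]]' 60
```

```text
time_s: 19.07
eef_pos: [433.3, -67.6, 93.8]
ee_rot: [0.0, 0.066, 0.998, -0.0]
force: [0.0, -0.2, -1.1]
grip_width: 0.184
time_s: 19.73
eef_pos: [433.2, -0.5, 28.7]
ee_rot: [-0.0, 0.066, 0.998, 0.0]
force: [-0.5, 0.3, -0.4]
grip_width: 0.181
time_s: 20.4
eef_pos: [433.5, -0.6, 22.2]
ee_rot: [0.0, 0.066, 0.998, -0.0]
force: [1.5, -0.2, -0.7]
grip_width: 0.328
```

```bash
python3 -m jog '[[[0,0,0],[0,0,0],0.3],[[0,0,0],[0,0,0],0],[[0,0,0],[0,0,0],0],[[0,0,0],[0,0,0],0],[[0,0,0],[0,0,0],0],[[0,0,25],[0,0,0],0],[[0,0,60],[0,0,0],0],[[0,0,100],[0,0,0],0]]' 60; python3 -m jog '[[[0,0,20],[0,0,0],0],[[0,0,20],[0,0,0],0],[[0,0,20],[0,0,0],0],[[0,0,20],[0,0,0],0],[[0,0,20],[0,0,0],0],[[0,0,20],[0,0,0],0],[[0,0,20],[0,0,0],0],[[0,0,20],[0,0,0],0]]' 60; python3 lid.py 668 -214 140 190; python3 - <<'E'
from h import *
p=capture("scene"); cv2.imwrite("pics/end.png",p["color"])
X=cloud(p)
for x in range(370,600,20):
  k=(abs(X[:,0]-x)<6)&(X[:,1]>-60)&(X[:,1]<50)&(X[:,2]>7)&(X[:,2]<45)
  if k.sum()>3: print(x,np.median(X[k],0).round(1))
E
```

```text
time_s: 21.07
eef_pos: [432.3, -0.4, 122.4]
ee_rot: [-0.002, 0.066, 0.998, 0.0]
force: [0.9, -0.0, 0.1]
grip_width: 1.0
time_s: 21.73
eef_pos: [433.2, -0.6, 141.5]
ee_rot: [-0.001, 0.066, 0.998, 0.0]
force: [-0.5, 0.8, -0.3]
grip_width: 0.999
plate top z 20.6 [array([ 669.3, -212.4]), np.float64(52.0)] n 689
plate tilt deg [-0.3  0.1]
bar n 65 mean [ 668.9 -212. ] yaw of y 82.1 ((669.7714233398438, -212.91220092773438), (53.52022933959961, 8.053258895874023), 82.58287048339844) z95 [54.6 57.3]
[433.2  -0.6 141.7] [-4.000e-04  6.570e-02  9.978e-01  1.000e-04] 21.7833
lifter yaw (nominal) 352.46146378152906
370 [372.2   4.7  22.2]
390 [390.1   6.5  23.3]
410 [411.8  -1.1  24.3]
430 [430.1  -1.6  24.1]
450 [450.   -3.4  23.5]
470 [470.5  -8.1  22.6]
490 [490.   -9.1  17.9]
510 [510.4 -12.5  17.7]
530 [530.2 -14.8  17.8]
550 [547.7 -15.7  17.1]
570 [569.1 -18.2  16.2]
590 [592.4  39.3  29.9]
```

View pics/end.png

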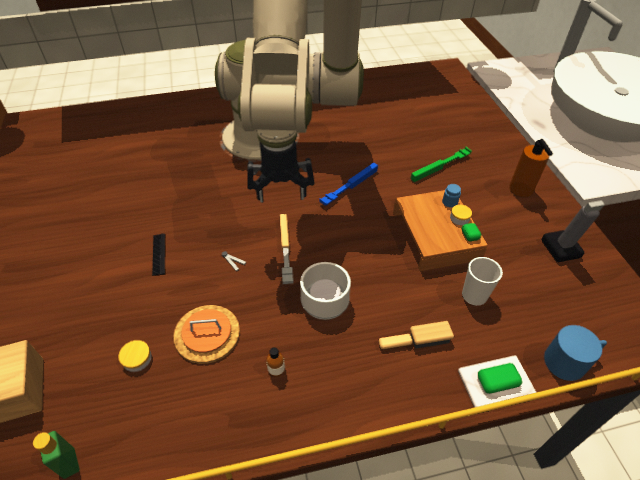

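The final view shows the lid centred on the mat at (207,330) and the lifter flat and let go at (286,250). The bystanders are at the same pixels as at the start. I'm handing the job in.

```bash
python3 -c "
from rig import ctrl
print(ctrl.finish_job())"
```

```text
the job is handed in; nothing more can be done
None
```

The job is done and handed in at about 22 s of the 69 s allowed; no verdict is reported.

**What I did:** I drew the lifter out from under the riser by its shank, laid it down and let go. I took it up again by its wooden handle, slipped the tongue under the loop, and lifted the lid off level. Then I carried it to the cork mat, lowered it slowly, slid the lifter out, and laid it on open shelf near y = 0.

**Last checks:**
- **Lid:** Its centre measured (669, -212) mm against the mat centre at (667, -214), so about 2–3 mm off. The top is at 20.6 mm (21 expected) and the tilt is within about 0.3°.
- **Lifter:** It lies flat, with the handle top at about 24 mm and the tongue at about 16 mm. It is let go, and its tip is well clear of the lid and mat.
- **Bystanders:** They look unmoved in the final picture by eye; I did not measure them.

None of these checks failed or disagreed. The networks gave spurious positions for some bystanders and for the mat early on, so I used the depth and colour fits instead. I viewed 10 pictures, which is the full budget.

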